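# Show the wavy-rimmed pot at the front of the display turntable

## Robot

A 6-joint arm with a two-finger parallel gripper is mounted at the origin on the work surface. World frame = base frame: x ahead of the robot, y to its left, z up, the work surface at z = 0. Lengths are in m, angles in rad, forces in N, time in s.
With the tool pointing down it reaches from about 0.425 to 1.125 m from the base axis. Payload 14.9 kg.
Tool frame: the origin (TCP) lies between the finger pads; the fingertips stand robot.tips_ahead ahead of it and the grasp point (between the pads) lies 8 mm behind it (robot.tips_ahead is the distance from the TCP to the fingertips, in m); z points along the fingers, y is the line along which they close (so a half turn about z gives the same grasp; the last joint's range is limited). The gripper opens to 91 mm and grips with 3 to 60 N. Pads are 32 mm wide; open, the fingers measure 118 mm over their backs; the gripper's body (76 mm by 178 mm) begins 60 mm behind the grasp point.
Start: joints at [1.214, 0.379, 1.734, -0, 1.028, -0.033], TCP at [0.223, 0.664, 0.225] pointing down, gripper open.
Joint ranges: [-2.77, 2.77], [-0.74, 2.19], [0, 2.66], [-1.06, 4.2], [0.31, 2.87], [-3.08, 3.08]. Speed limits (rad/s): [1.89, 1.89, 2.39, 3.14, 3.14, 3.14].

## Interface

Orientations are given as [roll, pitch, yaw] about the fixed x, y, z axes, in that order (R = Rz(yaw) Ry(pitch) Rx(roll)).
In Python, from station import robot gives the robot as it stands.
- The arm moves only by the shell command python3 -m pendant 'ROWS' [OPENING] [FORCE]. ROWS is JSON, a list of rows, each an object with "travel": the shift along the tool's x, y, z in m, a list of three; "turn": the turn about the tool's z in degrees. A call has 1 to 8 rows; each row is the pose to reach, as a shift and turn from the pose commanded when the call began, along the tool's axes at that moment; what a row does not reach only later rows make up. A row lasts 1/8 s, in which the tool goes at most 62.5 mm and 10.7 degrees, less where a joint would pass 70% of its speed; a pose out of reach is approached as far as the arm can. A call with a gripper value outside its range is refused whole. OPENING is the opening, from -1 (shut) to 1 (fully open), so that 0 is half open, set as the call begins (- or left out, the last holds). The fingers move at their own pace and stop on an object; FORCE is the grip in N (left out, the last holds). Time passes only in rows, so rows that repeat a pose let the fingers close. It gives the time, the measured TCP pose, the force and the opening at its end, in the units of the state.
- robot.state(): the state, without advancing time (a new reading comes with each control period).
- robot.capture(name): name is "scene" or "top"; returns a dict with "img" (480x640x3 uint8, red, green, blue), "K" (3x3 intrinsics, pixels), "dist" ([k1, k2, p1, p2, k3] as OpenCV has them; the pictures are not rectified), "rvec" (rotation vector, rad) and "tvec" (3), from world to camera coordinates, as OpenCV has them. Camera axes: x right, y down, z forward; pixel columns grow to the right and rows downward; lengths in m; the calibration is good to about 2 mm. A picture is of the moment at which its call begins. There is no depth.
- robot.job_done(): hands the job in, once; it reports no verdict.
The state is a dict: "time": time; "joint_pos": joint angles; "dq": joint speeds; "joint_torque": joint torques, N m; "tool_pos": TCP position; "orientation": TCP orientation; "ft_force": force on the tool from outside, world axes, zero at the start; "ft_torque": the same for the moment, N m; "finger_gap": finger opening in m.
Only numpy, scipy, OpenCV 4.12 (cv2) and the standard library are available. Lean on these libraries where they do the work, as an engineer would, in place of code of your own. Each camera call takes 0.05 s, during which the arm holds its last target. There are 200 camera calls.

## Task

Stand the little wavy-rimmed pot upright and centred on the empty narrow pedestal of the display turntable and let go of it. Then take the turntable's upright knob and turn the table smoothly until that pot stands squarely behind the price card, and finish still gripping the knob, holding the table still there. Keep the pot from toppling and leave the other wares on the counter where they are.

Things in the scene. Friction and masses are not known exactly. Their poses are not given: they have to be found in the camera images.
- wavy_pot: small loose cream pot, hollow, open on top, 150 g, 73 mm tall to the top of its wavy rim (eight waves, 53 mm across); straight belly 54 mm in diameter from 26 to 52 mm above its foot, neck 43 mm at 58 mm; flat foot 44 mm in diameter. Stands on the counter left or right of the turntable. Origin: centre of its underside, z up; round, so its yaw does not matter
- stand: fixed foot of the turntable: dark steel disc 300 mm in diameter, 15 mm thick, on the counter, with the price card (white, 60 mm wide, in a wooden bar, top 54 mm above the counter) on its rim 140 mm out. Origin: centre of its underside, on the turntable's vertical axis; +x points from the centre to the card, away from the robot to within about 30 degrees
- turntable (a joint): angle (rad) of the plain grey disc (260 mm in diameter, top 41 mm above the counter) on its foot; 0 or 2 pi = pedestal behind the price card; grows counter-clockwise from above; no stops, no spring, friction 0.05 N m, stays where left. It carries the pedestal, opposite it the knob, and two fixed pots 80 mm out, 80 degrees either side of the pedestal (up to 65 mm tall, 68 mm wide)
- pedestal_top (a point): centre of the top of the empty pedestal, a turned dark wooden post with a flat round top 40 mm in diameter, 96 mm above the counter; 80 mm from the turntable's axis; turns with the disc
- card_front (a point): fixed point behind the price card, 80 mm from the turntable's axis on the line to the card, 96 mm above the counter: where the centre of the pedestal's top has to be at the end
- knob: upright round light wooden knob on the disc, 105 mm from the turntable's axis, straight across from the pedestal: 20 mm in diameter from 20 to 60 mm above its origin, 64 mm tall; spins freely on its own pin, so it can be gripped and led round the circle without turning the wrist. Origin: centre of its underside, 41 mm above the counter
- plain_pot: look-alike to leave alone: cream pot, 85 mm tall, smooth straight rim 60 mm in diameter, narrowing evenly to a 44 mm foot; on the other side of the turntable from the wavy pot. Origin: centre of its underside
- planter: bystander: large open planter, 120 mm in diameter, 105 mm tall, beyond the turntable on the left. Origin: centre of its underside
- nested_pots: bystander: two white pots nested, 88 mm in diameter, 90 mm tall, beyond the turntable on the right. Origin: centre of its underside
- mug: bystander: mug with a handle, 76 mm in diameter, 85 mm tall. Origin: centre of its underside
- label_roll: bystander: paper roll lying flat, 64 mm in diameter, 24 mm tall, close to the robot on the left. Origin: centre of its underside
- dust_brush: bystander: dusting brush lying flat, 170 mm long, close to the robot on the right. Origin: under its middle
- saucers: bystander: pile of saucers, 104 mm in diameter, 32 mm tall. Origin: centre of its underside
Things that resemble listed ones, but are neither listed nor needed, are in the scene too. What is shaped like the wavy_pot but blue or red is not meant.

How it is judged:
By the outcome, as a careful person would: the job done as asked, in the order asked, and still so for the second after the job is handed in, while the arm keeps its last pose, push and grip.
It also fails if it takes over 70 s, if anything falls off the work surface, if the arm or the gripper's body presses on something with over 40 N, if the wrist force passes 120 N, or if a joint passes its speed limit or range.

## Working session

There is one attempt and no reset: what is moved stays moved. The work goes in short steps, Python scripts to look and compute and a shell command to move; the robot and the scene stay as the last step left them, time stands still between calls to the robot, and variables do not carry over. Pictures are saved under pics/ and viewed, on a budget of 10 in all, crops included, one or two more only if the job needs it, and the job is handed in when it is done.

```bash
mkdir -p pics
cat > h.py <<'E'
import numpy as np, cv2
from station import robot
def cap(n,f=None):
    c=robot.capture(n)
    if f: cv2.imwrite('pics/'+f,cv2.cvtColor(c['img'],cv2.COLOR_RGB2BGR)); np.savez('pics/'+f[:-4],**{k:np.array(v) for k,v in c.items()})
    return c
def load(f): return dict(np.load('pics/'+f+'.npz'))
def ray(c,uv):
    n=cv2.undistortPoints(np.array([[uv]],float),np.array(c['K']),np.array(c['dist']))[0,0]
    R=cv2.Rodrigues(np.array(c['rvec'],float))[0]; t=np.array(c['tvec'],float).ravel()
    return -R.T@t, R.T@np.array([n[0],n[1],1])
def onz(c,uv,z):
    o,d=ray(c,uv); return o+d*(z-o[2])/d[2]
def proj(c,p):
    return cv2.projectPoints(np.array(p,float).reshape(-1,1,3),np.array(c['rvec'],float),np.array(c['tvec'],float),np.array(c['K']),np.array(c['dist']))[0].reshape(-1,2)
E
python3 - <<'E'
from h import *
for n in('scene','top'):
    c=cap(n,n+'0.png'); print(n,ray(c,(320,240)))
s=robot.state(); print(s,robot.tips_ahead)
E
```

```text
scene (array([1.30780353, 0.14684883, 1.02176694]), array([-0.64946613, -0.12673468, -0.74989456]))
top (array([ 0.45083956, -0.0084076 ,  1.21673926]), array([ 0.04835391, -0.00384266, -0.9991724 ]))
{'time': 0.1, 'joint_pos': array([ 1.21370007e+00,  3.79361698e-01,  1.73470952e+00,  1.29553091e-05,
        1.02853382e+00, -3.32735130e-02]), 'dq': array([ 5.94448756e-04, -1.17780923e-03,  5.85728853e-05,  5.86715506e-04,
        2.28091110e-03,  1.63115683e-03]), 'joint_torque': array([-1.14807463e-04, -7.65032601e+01, -4.35297847e+01,  6.52302965e-02,
        3.98603047e-02,  3.21664487e-06]), 'tool_pos': array([0.22259879, 0.66329786, 0.22435632]), 'orientation': array([-3.14058120e+00, -4.47631198e-05,  2.81776320e+00]), 'ft_force': array([-0.3618701 , -0.31791337,  1.22503514]), 'ft_torque': array([-0.01769609,  0.02567551, -0.00049674]), 'finger_gap': 0.09048275505489203} 0.011
```

View pics/scene0.png

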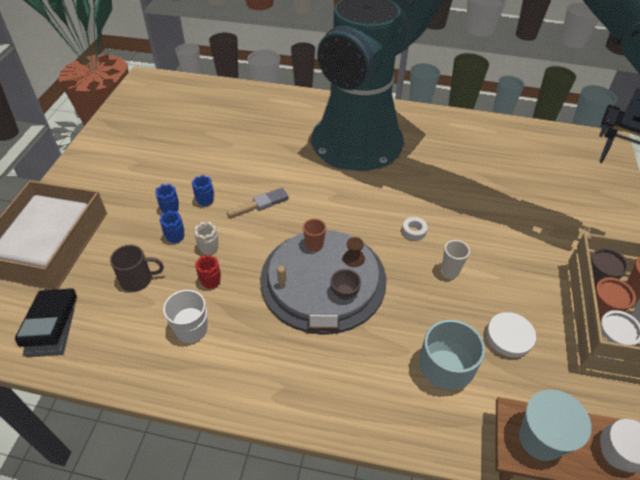

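View pics/top0.png

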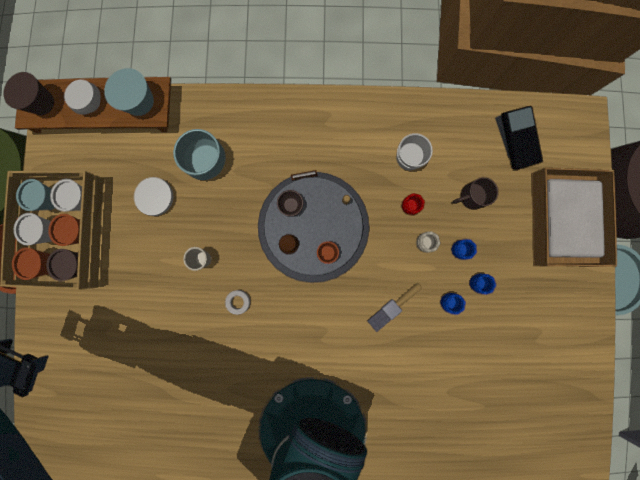

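Scene view: the candidates are cream pots at (206,237) and (455,259), a red wavy one at (208,271), and blue ones at (168,198), (203,190) and (173,227). The top view has the same pots at (428,242), (196,259), (413,204) and (464,249), (482,284), (453,303). The cream pot at scene (206,237) / top (428,242) has the scalloped rim and is smaller, so it should be the wavy_pot. Pedestal is at top (289,243), knob (347,199), card (303,175). Next I confirm with a crop and measure.

Run:
```python
from h import *
t=load('top0'); s=load('scene0')
a=cv2.resize(t['img'][150:300,240:480],(800,500),interpolation=cv2.INTER_CUBIC)
b=s['img'][170:300,140:300]; b=cv2.resize(b,(400,325),interpolation=cv2.INTER_CUBIC)
cv2.imwrite('pics/crop.png',cv2.cvtColor(cv2.resize(t['img'][160:310,250:490],(800,500),interpolation=cv2.INTER_CUBIC),cv2.COLOR_RGB2BGR))
full=np.zeros((600,800,3),np.uint8); full[:325,:400]=b
full[:325,400:]=cv2.resize(s['img'][215:345,245:405],(400,325),interpolation=cv2.INTER_CUBIC)
full[325:]=cv2.resize(t['img'][160:300,250:457],(800,541))[:275] if 0 else 0
full[325:,:440]=cv2.resize(t['img'][165:285,250:442],(440,275),interpolation=cv2.INTER_CUBIC)
full[325:,440:]=cv2.resize(t['img'][215:270,392:464],(360,275),interpolation=cv2.INTER_CUBIC)
cv2.imwrite('pics/crop.png',cv2.cvtColor(full,cv2.COLOR_RGB2BGR))
for z,uv,n in[(.015,(313,226),'stand'),(.096,(289,243),'ped'),(.105,(347,199),'knob'),(.054,(303,175),'card'),(.073,(428,242),'pot')]:
    print(n,onz(t,uv,z))
for z,uv,n in[(.096,(355,242),'ped'),(.105,(281,267),'knob'),(.054,(323,316),'card'),(.073,(206,229),'pot')]:
    print('s',n,onz(s,uv,z))
```

```text
stand [0.54607613 0.00635523 0.015     ]
ped [0.49616252 0.06418784 0.096     ]
knob [ 0.60781981 -0.07790021  0.105     ]
card [0.67605993 0.03460721 0.054     ]
pot [ 0.50603087 -0.28862909  0.073     ]
s ped [0.49462162 0.07027932 0.096     ]
s knob [ 0.60913478 -0.07510508  0.105     ]
s card [0.68111561 0.03421573 0.054     ]
s pot [ 0.5106961  -0.28780715  0.073     ]
```

View pics/crop.png

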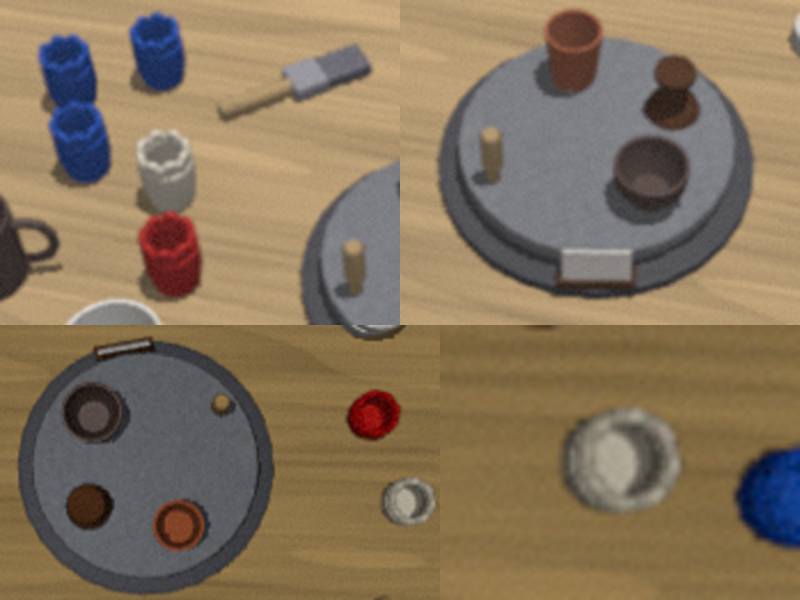

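Crop confirms it: the cream pot (scene crop (167,170)) has the wavy rim. Its red and blue neighbours stand close by, so the finger direction has to pass between them. Precise measurement next.

```bash
cat >> h.py <<'E'
def comp(m,uv,r=25):
    m=m.astype(np.uint8); m2=np.zeros_like(m); u,v=map(int,uv); m2[max(0,v-r):v+r,max(0,u-r):u+r]=m[max(0,v-r):v+r,max(0,u-r):u+r]
    n,l,st,ce=cv2.connectedComponentsWithStats(m2)
    i=1+np.argmax(st[1:,4]); return l==i, ce[i], st[i]
def axis2(c1,p1,c2,p2):
    A=[];b=[]
    for c,p in((c1,p1),(c2,p2)):
        o,d=ray(c,p); n=np.array([-d[1],d[0]]); n/=np.hypot(*n); A.append(n); b.append(n@o[:2])
    return np.linalg.solve(A,b)
def hsv(c): return [x.astype(int) for x in cv2.split(cv2.cvtColor(c['img'],cv2.COLOR_RGB2HSV))]
def to(p,yaw=None):
    s=robot.state(); q=s['tool_pos']; w=s['orientation'][2]
    d=np.array(p)-q; return np.round([np.cos(w)*d[0]+np.sin(w)*d[1],np.sin(w)*d[0]-np.cos(w)*d[1],-d[2]],4)
E
python3 - <<'E'
from h import *
t=load('top0'); s=load('scene0')
for n,c in(('t',t),('s',s)):
    h,S,v=hsv(c)
    for uv in {'t':[(428,242),(420,242),(289,243),(347,199),(355,205),(313,226),(430,262),(303,175),(303,178)],'s':[(206,245),(355,242),(281,275),(281,267),(310,290),(190,260),(323,318)]}[n]:
        print(n,uv,h[uv[1],uv[0]],S[uv[1],uv[0]],v[uv[1],uv[0]])
R={}
for n,c,pp in(('t',t,dict(pot=(428,242),ped=(289,243),knob=(347,200),card=(304,175))),('s',s,dict(pot=(206,237),ped=(355,242),knob=(281,276),card=(323,318)))):
    h,S,v=hsv(c)
    for k,uv in pp.items():
        if k=='pot': m=(S<75)&(v>70)
        if k=='ped': m=(S>130)&(v<110)
        if k=='knob': m=(S>80)&(v>60)
        if k=='card': m=(S<40)&(v>130)
        M,ce,st=comp(m,uv,20 if k in('pot','card') else 11); R[n,k]=ce; print(n,k,ce,st)
for k in('pot','knob'): print(k,axis2(t,R['t',k],s,R['s',k]))
for n,c in(('t',t),('s',s)): print(n,'ped',onz(c,R[n,'ped'],.096),'card',onz(c,R[n,'card'],.04))
# blue/red neighbours
h,S,v=hsv(t)
for uv,m in(((413,204),(S>150)&((h<8)|(h>172))),((464,249),(S>150)&(abs(h-115)<12))):
    M,ce,st=comp(m,uv,16); print(uv,ce,st,onz(t,ce,.055))
E
```

```text
t (428, 242) 20 36 176
t (420, 242) 23 34 126
t (289, 243) 10 175 67
t (347, 199) 19 124 140
t (355, 205) 120 13 100
t (313, 226) 101 20 101
t (430, 262) 19 125 133
t (303, 175) 15 15 136
t (303, 178) 156 18 69
s (206, 245) 14 32 119
s (355, 242) 11 125 88
s (281, 275) 17 89 103
s (281, 267) 18 92 178
s (310, 290) 105 12 129
s (190, 260) 19 94 166
s (323, 318) 9 13 133
t pot [427.82037534 241.6997319 ] [417 232  23  21 373]
t ped [288.4        243.53207547] [279 235  20  18 265]
t knob [345.81632653 198.67346939] [342 195   8   8  49]
t card [310.         173.44444444] [306 173   9   2   9]
s pot [206.16869301 237.30243161] [194 221  24  34 658]
s ped [351.5 249. ] [351 249   2   1   2]
s knob [281.31775701 275.09345794] [278 267   7  20 107]
s card [322.28006329 313.14082278] [303 298  40  28 632]
pot [ 0.50790794 -0.29375136]
knob [ 0.60979122 -0.07545671]
t ped [0.49481108 0.06564975 0.096     ] card [0.68327907 0.01671492 0.04      ]
s ped [0.51725038 0.06595261 0.096     ] card [0.66510331 0.02954894 0.04      ]
(413, 204) [412.7520436  203.76021798] [402 193  23  22 367] [ 0.60592142 -0.25283966  0.055     ]
(464, 249) [463.912      248.97866667] [452 240  24  19 375] [ 0.49030189 -0.38804188  0.055     ]
```

Run:
```python
from h import *
t=load('top0'); s=load('scene0')
def circ(P):
    A=np.c_[2*P,np.ones(len(P))]; x=np.linalg.lstsq(A,(P**2).sum(1),rcond=None)[0]; return x[:2],np.sqrt(x[2]+x[:2]@x[:2])
for n,c,uv in(('t',t,(313,226)),('s',s,(323,280))):
    h,S,v=hsv(c)
    M,ce,st=comp((S<48),uv,70)
    ct=max(cv2.findContours(M.astype(np.uint8),cv2.RETR_EXTERNAL,cv2.CHAIN_APPROX_NONE)[0],key=len)[:,0,:]
    ct=cv2.convexHull(ct)[:,0,:]
    P=np.array([onz(c,p,.010)[:2] for p in ct]); 
    for _ in range(12):
        o,r=circ(P); e=abs(np.hypot(*(P-o).T)-r); P=P[e<max(.003,np.quantile(e,.95))]
    print(n,'stand',o,r,len(P),st)
# pedestal in scene
h,S,v=hsv(s); M,ce,st=comp((S>85)&(v<125)&(np.indices(v.shape)[0]<249),(354,243),14); print('s ped',ce,st,onz(s,ce,.096))
h,S,v=hsv(t); M,ce,st=comp((S>130)&(v<110),(289,243),15); print('t ped',ce,st); 
# card mask: white & wood in scene
h,S,v=hsv(s); M,ce,st=comp((S<40)&(v>118)&(np.indices(v.shape)[0]>313),(323,320),18); print('s card',ce,st,onz(s,ce,.036),M[314:330].sum(1))
h,S,v=hsv(t)
for y in range(170,181): print(y,v[y,288:322])
```

```text
t stand [0.54594952 0.00642226] 0.14819328469212584 49 [ 258  172  111  110 8127]
s stand [0.54869094 0.0076237 ] 0.149874008800864 33 [ 261  230  125  104 8785]
s ped [354.93959732 243.08724832] [348 237  15  12 149] [0.49793049 0.07068642 0.096     ]
t ped [288.4        243.53207547] [279 235  20  18 265]
s card [323.15211268 319.87605634] [309 314  30  13 355] [0.67920626 0.03446536 0.036     ] [30 29 28 27 27 27 27 27 27 27 27 27 25  0  0  0]
170 [134 135 135 137 134 136 138 139 139 135 137 134 137 136 137 134 139 134
 134 135 131 129 125 122 106  95  94  84 103 133 137 133 136 136]
171 [136 135 138 137 137 137 137 137 136 135 136 140 135 131 124 127 124 123
 119 106  93  91  78  72  69  77  77  67  93 119 121 122 124 126]
172 [138 136 135 138 136 139 137 138 131 129 128 128 124 110  94  93  76  68
  70  78  82  86  90 102 108 118 119  76  58  62  66  71  73  90]
173 [132 136 135 129 123 128 124 122 105  95  91  79  71  74  76  80  83  92
  99 115 127 129 134 141 142 141 135  84  35  51  63  55  61  66]
174 [136 140 131  93  92  78  64  70  71  81  87  88  99 107 116 130 128 130

[... 189 characters left out ...]
41  59  64  64  59]
176 [141 131  93  65  86 132 132 145 136 138 137 115  90  83  66  51  44  42
  33  37  29  32  36  25  45  38  47  36  35  37  57  54  62  57]
177 [119  94  64  57  87 137 114  89  81  67  57  40  36  43  35  41  41  47
  42  49  57  58  62  61  56  65  75  76  71  70  71  69  69  65]
178 [64 61 67 62 61 71 48 33 30 36 32 36 39 61 65 69 83 88 84 83 92 94 96 96
 96 95 94 99 99 92 90 93 83 78]
179 [ 68  60  62  60  58  59  54  29  35  45  54  60  73  88  97  96  96  98
 100 100 100  96  95  91  99 100  98  96  92  98  99 100 102  99]
180 [ 65  68  65  56  43  42  49  44  61  78  88  97 102 101 101  95  94 100
  96  97 100  95  94  97  99  95  94  95  95  96  98  99 100  94]
```

Run:
```python
from h import *
for p in((.38,.45,.225),(.52,.2,.225),(.53,.0,.225),(.508,-.294,.16)): print(p,to(p))
```

```text
(0.38, 0.45, 0.225) [-0.2171 -0.1521 -0.0006]
(0.52, 0.2, 0.225) [-0.4294 -0.3446 -0.0006]
(0.53, 0.0, 0.225) [-0.5025 -0.531  -0.0006]
(0.508, -0.294, 0.16) [-0.5752 -0.8167  0.0644]
```

```bash
python3 -m pendant '[{"travel":[-0.05,-0.035,0],"turn":7},{"travel":[-0.105,-0.075,0],"turn":14},{"travel":[-0.16,-0.115,0],"turn":21},{"travel":[-0.215,-0.15,0],"turn":28},{"travel":[-0.26,-0.19,0],"turn":35},{"travel":[-0.3,-0.23,0],"turn":42},{"travel":[-0.345,-0.27,0],"turn":49},{"travel":[-0.39,-0.31,0],"turn":56}]' 0.6
python3 - <<'E'
from h import *
print(robot.state()['finger_gap'],np.degrees(robot.state()['orientation']))
for p in((.52,.2,.225),(.54,-.05,.225),(.508,-.294,.18)): print(p,to(p))
E
```

```text
time: 1.1
tool_pos: [0.4941, 0.2443, 0.2249]
orientation: [3.142, 0.0, 1.836]
ft_force: [0.6, 0.4, -0.4]
finger_gap: 0.073
0.07296708629804922 [1.79999128e+02 2.89794880e-04 1.05222927e+02]
(0.52, 0.2, 0.225) [-0.0496  0.0134 -0.0001]
(0.54, -0.05, 0.225) [-2.961e-01 -3.300e-02 -1.000e-04]
(0.508, -0.294, 0.18) [-0.5231 -0.1279  0.0449]
```

```bash
python3 -m pendant '[{"travel":[-0.05,0.008,0],"turn":7},{"travel":[-0.11,-0.003,0],"turn":14},{"travel":[-0.17,-0.012,0],"turn":21},{"travel":[-0.23,-0.022,0],"turn":28},{"travel":[-0.29,-0.033,0],"turn":35},{"travel":[-0.345,-0.055,0],"turn":42},{"travel":[-0.4,-0.08,0],"turn":49},{"travel":[-0.45,-0.1,0.01],"turn":55}]'
python3 - <<'E'
from h import *
print(robot.state()['finger_gap'],np.degrees(robot.state()['orientation']))
for p in((.508,-.294,.16),(.508,-.294,.1),(.508,-.294,.034)): print(p,to(p))
E
```

```text
time: 2.1
tool_pos: [0.5166, -0.2163, 0.2153]
orientation: [3.14, -0.0, 0.876]
ft_force: [0.6, -0.8, 0.0]
finger_gap: 0.073
0.07304553967000324 [ 1.79937071e+02 -1.51065400e-02  5.02078908e+01]
(0.508, -0.294, 0.16) [-0.0652  0.0431  0.0553]
(0.508, -0.294, 0.1) [-0.0652  0.0431  0.1153]
(0.508, -0.294, 0.034) [-0.0652  0.0431  0.1813]
```

Above the pot but high, then look before going down.

```bash
python3 -m pendant '[{"travel":[-0.033,0.022,0.02]},{"travel":[-0.065,0.043,0.055]},{"travel":[-0.065,0.043,0.1]},{"travel":[-0.065,0.043,0.1]}]'
python3 - <<'E'
from h import *
c=cap('scene','sc1.png')
t=cap('top','tp1.png')
a=cv2.resize(c['img'][150:300,130:290],(640,600),interpolation=cv2.INTER_CUBIC)
cv2.imwrite('pics/v1.png',cv2.cvtColor(a,cv2.COLOR_RGB2BGR))
print(robot.state()['tool_pos'],to((.508,-.294,.034)))
# fingertips projection
s=robot.state();w=s['orientation'][2];y=np.array([np.sin(w),-np.cos(w),0]);p=s['tool_pos']-[0,0,.011]
print(proj(c,[p+y*.0365,p-y*.0365]))
E
```

```text
schema error: expected keys travel, turn
```

```bash
python3 -m pendant '[{"travel":[-0.033,0.022,0.02],"turn":0},{"travel":[-0.065,0.043,0.055],"turn":0},{"travel":[-0.065,0.043,0.1],"turn":0},{"travel":[-0.065,0.043,0.1],"turn":0}]'
python3 - <<'E'
from h import *
c=cap('scene','sc1.png')
t=cap('top','tp1.png')
a=cv2.resize(c['img'][150:300,130:290],(640,600),interpolation=cv2.INTER_CUBIC)
cv2.imwrite('pics/v1.png',cv2.cvtColor(a,cv2.COLOR_RGB2BGR))
print(robot.state()['tool_pos'],to((.508,-.294,.034)))
s=robot.state();w=s['orientation'][2];y=np.array([np.sin(w),-np.cos(w),0]);p=s['tool_pos']-[0,0,.011]
print(proj(c,[p+y*.0365,p-y*.0365]))
E
```

```text
time: 2.6
tool_pos: [0.5066, -0.2907, 0.1121]
orientation: [-3.136, 0.001, 0.88]
ft_force: [-0.9, 0.2, 0.9]
finger_gap: 0.0732
[ 0.50896962 -0.29143083  0.11574243] [-0.0026  0.0009  0.0817]
[[189.19702823 226.10426654]
 [216.10611474 212.28546382]]
```

View pics/v1.png

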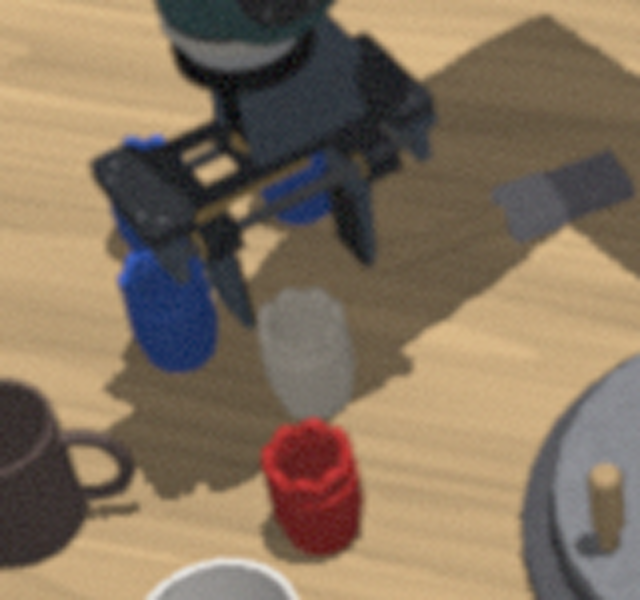

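The tips straddle the cream pot (crop (305,350)) clear of the red and blue pots. Their offset from the projected midpoint is explained by the near corners of the pads. Going down and closing lightly.

```bash
python3 -m pendant '[{"travel":[-0.001,0.0,0.02],"turn":0},{"travel":[-0.002,0.0,0.045],"turn":0},{"travel":[-0.002,0.0,0.07],"turn":0},{"travel":[-0.002,0.0,0.083],"turn":0},{"travel":[-0.002,0.0,0.083],"turn":0},{"travel":[-0.002,0.0,0.083],"turn":0}]' && python3 -m pendant '[{"travel":[0,0,0],"turn":0},{"travel":[0,0,0],"turn":0},{"travel":[0,0,0],"turn":0},{"travel":[0,0,0],"turn":0},{"travel":[0,0,0],"turn":0},{"travel":[0,0,0],"turn":0}]' -1 12
```

```text
time: 3.45
tool_pos: [0.508, -0.2934, 0.0328]
orientation: [3.14, -0.0, 0.881]
ft_force: [0.5, 0.3, -0.2]
finger_gap: 0.0728
time: 4.2
tool_pos: [0.5078, -0.2934, 0.0324]
orientation: [3.141, -0.0, 0.88]
ft_force: [-0.9, 1.0, 6.6]
finger_gap: 0.0546
```

```bash
python3 -m pendant '[{"travel":[0,0,-0.015],"turn":0},{"travel":[0,0,-0.05],"turn":0},{"travel":[0,0,-0.09],"turn":0},{"travel":[0,0,-0.13],"turn":0},{"travel":[0,0,-0.16],"turn":0},{"travel":[0,0,-0.16],"turn":0}]'
python3 - <<'E'
from h import *
print(robot.state()['tool_pos'], robot.state()['finger_gap'],np.degrees(robot.state()['orientation']))
for p in((.51,-.15,.192),(.5,.04,.192),(.4975,.070,.16),(.4975,.070,.1284)): print(p,to(p))
E
```

```text
time: 4.95
tool_pos: [0.5084, -0.2937, 0.1947]
orientation: [3.137, -0.001, 0.88]
ft_force: [0.2, -0.4, -1.9]
finger_gap: 0.0543
[ 0.50839487 -0.29373307  0.19471058] 0.054336602746043315 [ 1.79756088e+02 -3.15706889e-02  5.04463927e+01]
(0.51, -0.15, 0.192) [ 0.1118 -0.0903  0.0027]
(0.5, 0.04, 0.192) [ 0.252  -0.219   0.0027]
(0.4975, 0.07, 0.16) [ 0.2735 -0.24    0.0347]
(0.4975, 0.07, 0.1284) [ 0.2735 -0.24    0.0663]
```

```bash
python3 -m pendant '[{"travel":[0.02,-0.017,0],"turn":0},{"travel":[0.055,-0.045,0],"turn":0},{"travel":[0.095,-0.08,0],"turn":0},{"travel":[0.135,-0.115,0],"turn":0},{"travel":[0.175,-0.15,0],"turn":0},{"travel":[0.215,-0.187,0],"turn":0},{"travel":[0.25,-0.22,0],"turn":0},{"travel":[0.268,-0.235,0],"turn":0}]' && python3 -m pendant '[{"travel":[0.006,-0.005,0.01],"turn":0},{"travel":[0.006,-0.005,0.025],"turn":0},{"travel":[0.006,-0.005,0.035],"turn":0},{"travel":[0.006,-0.005,0.035],"turn":0},{"travel":[0.006,-0.005,0.035],"turn":0}]'
python3 - <<'E'
from h import *
c=cap('scene','sc2.png'); s=robot.state(); print(s['tool_pos'])
cv2.imwrite('pics/v2.png',cv2.cvtColor(cv2.resize(c['img'][160:310,260:420],(640,600),interpolation=cv2.INTER_CUBIC),cv2.COLOR_RGB2BGR))
p=s['tool_pos']; print(proj(c,[[p[0],p[1],p[2]-.0324],[p[0],p[1],p[2]+.04]]))
t=cap('top','tp2.png')
cv2.imwrite('pics/v2t.png',cv2.cvtColor(cv2.resize(t['img'][180:300,240:400],(800,600),interpolation=cv2.INTER_CUBIC),cv2.COLOR_RGB2BGR))
E
```

```text
time: 5.95
tool_pos: [0.4957, 0.0651, 0.1909]
orientation: [-3.14, 0.001, 0.882]
ft_force: [0.0, 0.3, -1.5]
finger_gap: 0.0546
time: 6.58
tool_pos: [0.4971, 0.0705, 0.157]
orientation: [3.142, -0.0, 0.88]
ft_force: [0.1, -0.2, -0.5]
finger_gap: 0.0548
[0.49716123 0.07062564 0.15721431]
[[355.75664148 234.44124703]
 [357.86441827 211.95245095]]
```

View pics/v2.png

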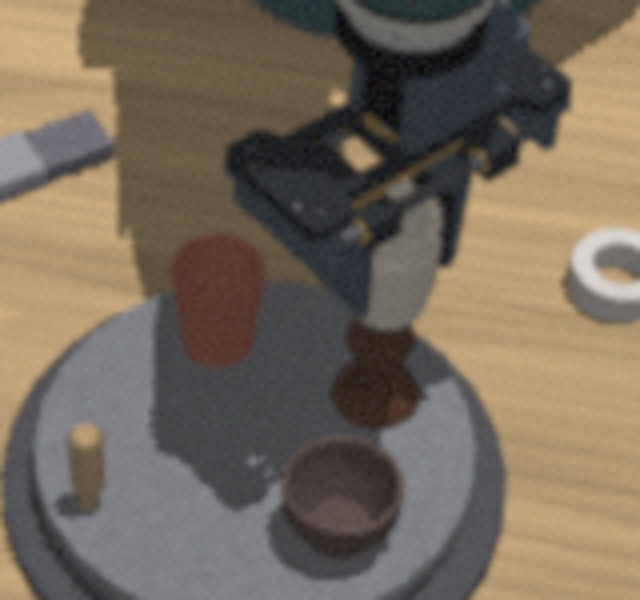

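The pot hangs upright over the pedestal: belly spans crop x≈365–437, pedestal x≈346–413. It may be a few mm too far right, so I measure row by row.

Run:
```python
from h import *
c=load('sc2'); h,S,v=hsv(c); p=np.array([.49716,.07063,.15721])
for y in range(212,266,2):
    print(y,' '.join(f'{int(a)}/{int(b)}' for a,b in zip(v[y,344:376],S[y,344:376])))
for z in(.041,.096,.1248,.15,.165,.19): print(z,proj(c,[[.4975,.07,z],p*[1,1,0]+[0,0,z],[.4975,.09,z],[.4975,.05,z]]).round(1).tolist())
```

```text
212 54/33 58/31 59/30 52/10 58/31 61/54 59/35 57/9 53/24 56/27 56/32 57/18 54/33 58/35 53/29 49/26 52/5 68/15 77/10 95/27 106/29 111/28 116/31 119/28 125/29 114/27 82/31 44/23 25/61 46/55 55/60 78/49
214 51/40 52/39 39/46 44/17 62/70 73/84 65/47 52/5 57/31 60/30 52/29 58/13 51/15 46/22 39/52 48/37 67/19 99/26 108/26 114/25 112/27 110/28 111/23 111/30 122/33 114/36 81/22 44/12 35/29 51/65 57/31 97/55
216 44/46 42/18 48/16 70/11 80/22 102/73 118/97 89/95 54/33 48/21 43/47 39/46 38/20 40/19 34/30 47/5 84/21 109/28 116/26 116/26 109/30 113/29 113/29 117/24 123/31 115/33 82/25 48/27 31/66 50/56 71/14 120/79
218 56/27 77/13 97/13 102/15 96/11 88/6 93/58 97/108 76/94 50/41 31/8 35/29 41/19 29/18 53/14 76/23 100/26 110/28 114/27 114/25 109/26 111/32 118/28 125/29 120/30 101/23 60/26 38/13 42/61 49/47 90/45 156/85
220 60/30 57/13 68/11 68/11 63/12 66/39 74/86 76/101 53/87 38/0 48/11 64/20 77/23 96/27 101/25 114/25 117/28 119/30 119/28 123/27 121/32 116/31 118/28 118/28 114/25 109/28 73/35 41/6 48/37 62/21 118/71 175/90
222 63/45 53/34 59/43 50/61 55/46 58/48 50/46 44/35 46/11 70/25 95/24 110/
[... 4370 characters left out ...]
1 140/13 138/13 141/11 140/11 139/13 135/9 135/11 133/12 131/16
264 72/14 62/4 61/63 57/85 56/96 59/104 58/106 58/97 58/101 57/103 59/95 54/99 58/127 71/115 73/119 77/113 78/82 82/53 102/18 122/6 133/10 136/9 139/13 136/9 138/13 139/13 140/7 141/11 139/9 140/11 139/15 138/13
0.041 [[353.3, 258.1], [353.5, 258.1], [361.6, 259.5], [345.0, 256.7]]
0.096 [[354.7, 242.9], [355.0, 242.8], [363.3, 244.3], [346.1, 241.5]]
0.1248 [[355.5, 234.5], [355.8, 234.4], [364.2, 235.9], [346.7, 233.1]]
0.15 [[356.2, 226.9], [356.5, 226.9], [365.1, 228.4], [347.3, 225.5]]
0.165 [[356.6, 222.3], [356.9, 222.2], [365.6, 223.7], [347.6, 220.8]]
0.19 [[357.3, 214.4], [357.6, 214.3], [366.5, 215.8], [348.2, 212.9]]
```

View pics/v2t.png

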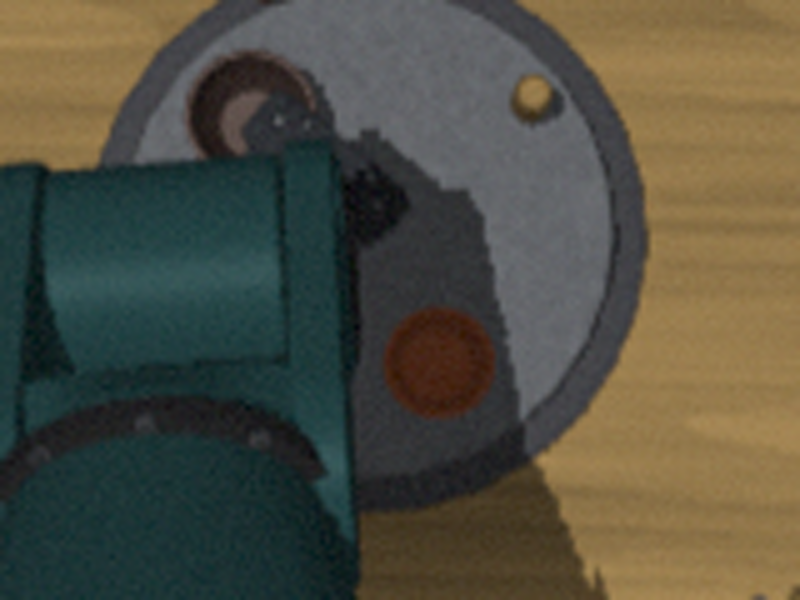

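Top view: the arm hides the pot, so it is no help here. The scene rows put the belly centre at u≈356.7 against 356.5 projected, and the pedestal at 354.6 against 354.7. Both agree with the plan, so I lower straight down.

```bash
python3 -m pendant '[{"travel":[0,0,0.008],"turn":0},{"travel":[0,0,0.016],"turn":0},{"travel":[0,0,0.021],"turn":0},{"travel":[0,0,0.024],"turn":0},{"travel":[0,0,0.026],"turn":0},{"travel":[0,0,0.026],"turn":0}]'; python3 -m pendant '[{"travel":[0,0,0.001],"turn":0},{"travel":[0,0,0.002],"turn":0},{"travel":[0,0,0.002],"turn":0}]'
```

```text
time: 7.42
tool_pos: [0.4969, 0.071, 0.1309]
orientation: [-3.142, 0.0, 0.88]
ft_force: [0.1, -0.9, -1.6]
finger_gap: 0.0547
time: 7.8
tool_pos: [0.4968, 0.0709, 0.1289]
orientation: [3.142, 0.0, 0.881]
ft_force: [0.7, 0.1, -1.3]
finger_gap: 0.0544
```

```bash
for i in 1 2; do python3 -m pendant '[{"travel":[0,0,0.001],"turn":0},{"travel":[0,0,0.001],"turn":0},{"travel":[0,0,0.001],"turn":0}]'; done
```

```text
time: 8.18
tool_pos: [0.4973, 0.0711, 0.1284]
orientation: [3.141, -0.001, 0.88]
ft_force: [-2.5, 2.1, 6.4]
finger_gap: 0.0543
time: 8.55
tool_pos: [0.4976, 0.0713, 0.1279]
orientation: [3.141, -0.001, 0.88]
ft_force: [-4.3, 4.0, 14.7]
finger_gap: 0.0545
```

```bash
python3 -m pendant '[{"travel":[0,0,-0.001],"turn":0},{"travel":[0,0,-0.0012],"turn":0},{"travel":[0,0,-0.0012],"turn":0}]'; python3 -m pendant '[{"travel":[0,0,0],"turn":0},{"travel":[0,0,0],"turn":0},{"travel":[0,0,0],"turn":0},{"travel":[0,0,0],"turn":0}]' 0.5
python3 - <<'E'
from h import *
c=cap('scene','sc3.png')
cv2.imwrite('pics/v3.png',cv2.cvtColor(cv2.resize(c['img'][160:310,260:420],(640,600),interpolation=cv2.INTER_CUBIC),cv2.COLOR_RGB2BGR))
E
```

```text
time: 8.93
tool_pos: [0.4968, 0.0709, 0.1281]
orientation: [-3.142, 0.0, 0.88]
ft_force: [0.1, 0.2, 1.1]
finger_gap: 0.0545
time: 9.43
tool_pos: [0.4969, 0.071, 0.1281]
orientation: [3.142, 0.0, 0.881]
ft_force: [-0.4, 0.0, 0.4]
finger_gap: 0.0682
```

View pics/v3.png

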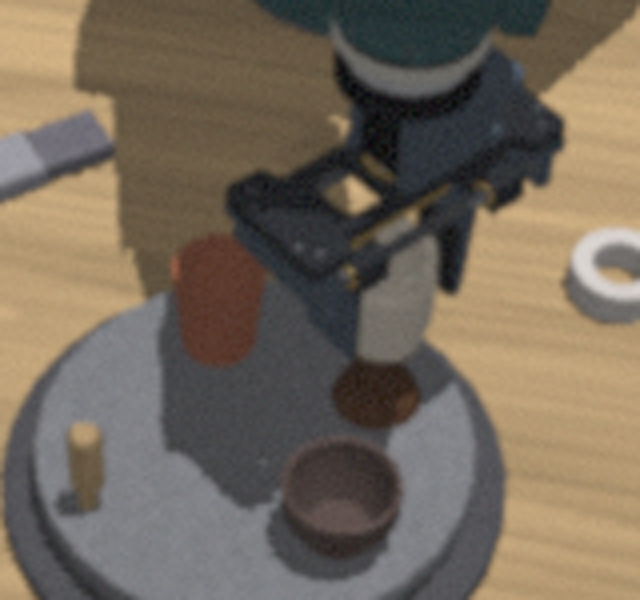

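The pot stands upright on the pedestal and the fingers are clear. Now withdrawing straight up and checking centring.

```bash
python3 -m pendant '[{"travel":[0,0,-0.008],"turn":0},{"travel":[0,0,-0.025],"turn":0},{"travel":[0,0,-0.05],"turn":0},{"travel":[0,0,-0.085],"turn":0},{"travel":[0,0,-0.11],"turn":0},{"travel":[0,0,-0.11],"turn":0}]'
python3 - <<'E'
from h import *
print(robot.state()['tool_pos'],robot.state()['orientation'],robot.state()['joint_pos'])
for p in((.55,-.01,.24),(.6098,-.0755,.24),(.6098,-.0755,.077)): print(p,to(p))
E
```

```text
time: 10.22
tool_pos: [0.498, 0.0711, 0.2409]
orientation: [3.138, -0.003, 0.88]
ft_force: [-0.4, -1.1, -0.4]
finger_gap: 0.0684
[0.49802069 0.07106685 0.24092423] [ 3.13841232 -0.00315429  0.88049856] [ 9.54192639e-02  4.01782290e-02  2.11933310e+00 -2.39504855e-05
  9.77602076e-01  7.85735390e-01]
(0.55, -0.01, 0.24) [-0.0294  0.0917  0.0009]
(0.6098, -0.0755, 0.24) [-0.0418  0.1795  0.0009]
(0.6098, -0.0755, 0.077) [-0.0418  0.1795  0.1639]
```

```bash
python3 -m pendant '[{"travel":[-0.008,0.035,0],"turn":0},{"travel":[-0.018,0.08,0],"turn":0},{"travel":[-0.03,0.13,0],"turn":0},{"travel":[-0.04,0.17,0],"turn":0},{"travel":[-0.042,0.18,0.02],"turn":0},{"travel":[-0.042,0.18,0.06],"turn":0},{"travel":[-0.042,0.18,0.06],"turn":0}]'
python3 - <<'E'
from h import *
c=cap('scene','sc4.png'); t=cap('top','tp4.png'); s=robot.state(); print(s['tool_pos'])
full=np.zeros((600,800,3),np.uint8)
full[:,:400]=cv2.resize(c['img'][180:330,260:360],(400,600),interpolation=cv2.INTER_CUBIC)
full[:,:400]=cv2.resize(c['img'][190:340,290:390],(400,600),interpolation=cv2.INTER_CUBIC)
full[:,400:]=cv2.resize(t['img'][165:285,255:335],(400,600),interpolation=cv2.INTER_CUBIC)
cv2.imwrite('pics/v4.png',cv2.cvtColor(full,cv2.COLOR_RGB2BGR))
h,S,v=hsv(c); M,ce,st=comp((S<70)&(v>90)&(np.indices(v.shape)[0]<243),(357,226),22); print('s pot',ce,st)
print([ (y,np.where(M[y])[0][[0,-1]]+0) for y in range(st[1],st[1]+st[3],3)])
h,S,v=hsv(t); M2,ce2,st2=comp((S<70)&(v>120),(288,243),16); print('t pot',ce2,st2)
print(axis2(c,ce,t,ce2), onz(t,ce2,.15))
M3,ce3,st3=comp((S>80)&(v>60),(346,199),10); print('knob',ce3,st3)
print(to((.6098,-.0755,.077)))
E
```

```text
time: 11.1
tool_pos: [0.6062, -0.0753, 0.1746]
orientation: [-3.136, 0.003, 0.881]
ft_force: [-0.6, 0.2, 0.2]
finger_gap: 0.0686
[ 0.60853247 -0.07552955  0.17823361]
s pot [354.0565046  229.79763469] [335 213  35  30 761]
[(213, array([359, 361])), (216, array([350, 363])), (219, array([346, 368])), (222, array([346, 369])), (225, array([346, 369])), (228, array([345, 369])), (231, array([335, 368])), (234, array([335, 368])), (237, array([335, 367])), (240, array([335, 366]))]
t pot [285.47183099 241.52816901] [274 230  22  23 284]
[0.49522547 0.06565901] [0.49730331 0.06912628 0.15      ]
knob [337.2 189.8] [336 189   3   3   5]
[0.0008 0.001  0.1012]
```

View pics/v4.png

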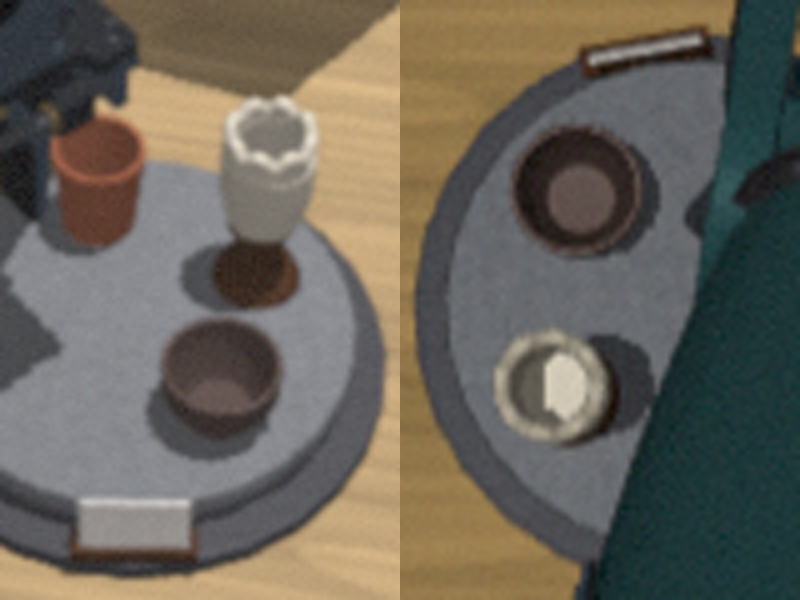

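Both halves show the pot upright and centred on the post (scene rim crop (268,130), top rim (553,386)), with offsets of 1–2 mm at most. The knob is next.

```bash
python3 -m pendant '[{"travel":[0.001,0.001,0.02],"turn":0},{"travel":[0.001,0.001,0.05],"turn":0},{"travel":[0.001,0.001,0.08],"turn":0},{"travel":[0.001,0.001,0.098],"turn":0},{"travel":[0.001,0.001,0.102],"turn":0},{"travel":[0.001,0.001,0.102],"turn":0}]' && python3 -m pendant '[{"travel":[0,0,0],"turn":0},{"travel":[0,0,0],"turn":0},{"travel":[0,0,0],"turn":0},{"travel":[0,0,0],"turn":0},{"travel":[0,0,0],"turn":0},{"travel":[0,0,0],"turn":0},{"travel":[0,0,0],"turn":0}]' -1 15
```

```text
time: 11.95
tool_pos: [0.6108, -0.0759, 0.0767]
orientation: [3.141, -0.0, 0.881]
ft_force: [-0.3, 0.8, 0.8]
finger_gap: 0.0685
time: 12.82
tool_pos: [0.6105, -0.0761, 0.0762]
orientation: [3.141, -0.0, 0.88]
ft_force: [2.7, -2.9, -1.0]
finger_gap: 0.0197
```

```bash
cat > plan.py <<'E'
from h import *
import sys
# args: axis x y, current knob angle deg, cumulative degrees (clockwise) list
cx,cy,th=map(float,sys.argv[1:4]); cum=[float(a) for a in sys.argv[4].split(',')]
w=robot.state()['orientation'][2]; u=lambda a: np.array([np.cos(np.radians(a)),np.sin(np.radians(a))])
for c in cum:
    d=.105*(u(th-c)-u(th)); print(c,np.round([np.cos(w)*d[0]+np.sin(w)*d[1],np.sin(w)*d[0]-np.cos(w)*d[1]],4))
E
python3 plan.py .547 .007 -52.5 .5,1.5,3,5,7.5,10.5,14,17.5; python3 plan.py .547 .007 -70 3.5,7,10.5,14,17.5,21,24.5,28
```

```text
0.5 [-0.0009 -0.0002]
1.5 [-0.0027 -0.0007]
3.0 [-0.0053 -0.0014]
5.0 [-0.0088 -0.0024]
7.5 [-0.0132 -0.0039]
10.5 [-0.0183 -0.006 ]
14.0 [-0.0241 -0.0087]
17.5 [-0.0297 -0.0118]
3.5 [-0.0054 -0.0034]
7.0 [-0.0106 -0.0072]
10.5 [-0.0156 -0.0112]
14.0 [-0.0203 -0.0156]
17.5 [-0.0248 -0.0202]
21.0 [-0.0289 -0.0251]
24.5 [-0.0327 -0.0302]
28.0 [-0.0363 -0.0356]
```

```bash
python3 -m pendant '[{"travel":[-0.001,0,0],"turn":0},{"travel":[-0.003,-0.0005,0],"turn":0},{"travel":[-0.0055,-0.0015,0],"turn":0},{"travel":[-0.009,-0.0025,0],"turn":0},{"travel":[-0.013,-0.004,0],"turn":0},{"travel":[-0.0185,-0.006,0],"turn":0},{"travel":[-0.024,-0.0085,0],"turn":0},{"travel":[-0.0295,-0.012,0],"turn":0}]'; python3 -c "
from h import *
s=robot.state();d=s['tool_pos'][:2]-[.547,.007];a=np.arctan2(d[1],d[0]);print(np.hypot(*d),np.degrees(a),s['ft_force'][:2]@[np.cos(a),np.sin(a)],s['ft_force'][:2]@[-np.sin(a),np.cos(a)])"
```

```text
time: 13.82
tool_pos: [0.5821, -0.0915, 0.0762]
orientation: [3.141, 0.0, 0.881]
ft_force: [3.8, -7.9, -1.8]
finger_gap: 0.0195
0.1045842877016166 -70.38957631456636 8.705851138167507 0.9047125085201007
```

```bash
python3 -m pendant '[{"travel":[-0.0055,-0.003,0],"turn":0},{"travel":[-0.011,-0.007,0],"turn":0},{"travel":[-0.016,-0.0108,0],"turn":0},{"travel":[-0.021,-0.015,0],"turn":0},{"travel":[-0.0255,-0.0196,0],"turn":0},{"travel":[-0.0297,-0.0245,0],"turn":0},{"travel":[-0.0335,-0.0296,0],"turn":0},{"travel":[-0.037,-0.035,0],"turn":0}]'
cat > st.py <<'E'
from h import *
s=robot.state();d=s['tool_pos'][:2]-[.547,.007];a=np.arctan2(d[1],d[0]);print('r,ang',np.hypot(*d),np.degrees(a),'Frad,Ftan',s['ft_force'][:2]@[np.cos(a),np.sin(a)],s['ft_force'][:2]@[-np.sin(a),np.cos(a)])
E
python3 st.py; python3 plan.py .547 .007 -98 3.5,7,10.5,14,17.5,21,24.5,28
```

```text
time: 14.82
tool_pos: [0.5313, -0.0971, 0.0761]
orientation: [-3.141, -0.0, 0.88]
ft_force: [2.4, 4.1, 3.4]
finger_gap: 0.0195
r,ang 0.10523190232456249 -98.57233155371739 Frad,Ftan -4.457416974005617 1.7640543269247813
3.5 [-0.0032 -0.0056]
7.0 [-0.006  -0.0113]
10.5 [-0.0085 -0.0172]
14.0 [-0.0106 -0.0233]
17.5 [-0.0124 -0.0294]
21.0 [-0.0138 -0.0357]
24.5 [-0.0147 -0.0421]
28.0 [-0.0153 -0.0484]
```

```bash
python3 -m pendant '[{"travel":[-0.003,-0.0057,0],"turn":0},{"travel":[-0.0058,-0.0114,0],"turn":0},{"travel":[-0.0083,-0.0173,0],"turn":0},{"travel":[-0.0104,-0.0234,0],"turn":0},{"travel":[-0.0122,-0.0295,0],"turn":0},{"travel":[-0.0136,-0.0358,0],"turn":0},{"travel":[-0.0145,-0.0422,0],"turn":0},{"travel":[-0.015,-0.0485,0],"turn":0}]'; python3 st.py; python3 plan.py .547 .007 -126 3.5,7,10.5,14,17.5,21,24,27,29.5
```

```text
time: 15.82
tool_pos: [0.4844, -0.0778, 0.0761]
orientation: [-3.142, 0.0, 0.881]
ft_force: [1.4, 1.2, 1.5]
finger_gap: 0.0197
r,ang 0.10540353521234053 -126.44628026837438 Frad,Ftan -1.8459551752036991 0.41532378634330025
3.5 [-0.0002 -0.0064]
7.0 [-0.     -0.0128]
10.5 [ 0.0006 -0.0192]
14.0 [ 0.0015 -0.0255]
17.5 [ 0.0029 -0.0318]
21.0 [ 0.0046 -0.038 ]
24.0 [ 0.0064 -0.0432]
27.0 [ 0.0085 -0.0483]
29.5 [ 0.0104 -0.0524]
```

```bash
python3 -m pendant '[{"travel":[-0.0002,-0.0064,0],"turn":0},{"travel":[0,-0.0128,0],"turn":0},{"travel":[0.0006,-0.0192,0],"turn":0},{"travel":[0.0015,-0.0255,0],"turn":0},{"travel":[0.0029,-0.0318,0],"turn":0},{"travel":[0.0046,-0.038,0],"turn":0},{"travel":[0.0064,-0.0432,0],"turn":0},{"travel":[0.0085,-0.0483,0],"turn":0}]'; python3 st.py; python3 plan.py .547 .007 -153 3,6,9,11.5,13.5,14.8,15.4
```

```text
time: 16.82
tool_pos: [0.4527, -0.0403, 0.0761]
orientation: [-3.142, 0.0, 0.881]
ft_force: [0.4, -1.3, 3.7]
finger_gap: 0.0197
r,ang 0.10546802688635606 -153.33911679473889 Frad,Ftan 0.185626742856975 1.3133972631718165
3.0 [ 0.0023 -0.005 ]
6.0 [ 0.0049 -0.0098]
9.0 [ 0.0077 -0.0146]
11.5 [ 0.0103 -0.0184]
13.5 [ 0.0124 -0.0213]
14.8 [ 0.0139 -0.0232]
15.4 [ 0.0146 -0.0241]
```

```bash
python3 -m pendant '[{"travel":[0.0023,-0.005,0],"turn":0},{"travel":[0.0049,-0.0098,0],"turn":0},{"travel":[0.0077,-0.0146,0],"turn":0},{"travel":[0.0103,-0.0184,0],"turn":0},{"travel":[0.0124,-0.0213,0],"turn":0},{"travel":[0.0137,-0.023,0],"turn":0},{"travel":[0.0143,-0.0238,0],"turn":0},{"travel":[0.0143,-0.0238,0],"turn":0}]'; python3 st.py
python3 - <<'E'
from h import *
c=cap('scene','sc5.png'); t=cap('top','tp5.png')
full=np.zeros((600,800,3),np.uint8)
full[:,:400]=cv2.resize(c['img'][220:340,283:363],(400,600),interpolation=cv2.INTER_CUBIC)
full[:,400:]=cv2.resize(t['img'][160:250,270:330],(400,600),interpolation=cv2.INTER_CUBIC)
cv2.imwrite('pics/v5.png',cv2.cvtColor(full,cv2.COLOR_RGB2BGR))
A=np.array([.547,.007])
# pot, scene and top
h,S,v=hsv(c); V,U=np.indices(v.shape)
M,ce,st=comp((S<70)&(v>105)&(V<300),(323,265),25); print('s',ce,st)
print([(y,*np.where(M[y])[0][[0,-1]]) for y in range(st[1],st[1]+st[3],4)])
h,S,v=hsv(t); M2,ce2,st2=comp((S<70)&(v>115),(300,195),18); print('t',ce2,st2)
for a in(10,11.6,13):
    u=np.array([np.cos(np.radians(a)),np.sin(np.radians(a))]); f=lambda r,z:[*(A+r*u),z]
    print(a,'card bot/mid/top s',proj(c,[f(.14,.02),f(.14,.036),f(.14,.054),f(.08,.096),f(.08,.135),f(.08,.169)]).round(1).tolist(),'t',proj(t,[f(.14,.054),f(.08,.169)]).round(1).tolist())
E
```

```text
time: 17.82
tool_pos: [0.4437, -0.0144, 0.0761]
orientation: [-3.141, 0.0, 0.881]
ft_force: [-0.7, -0.0, 4.9]
finger_gap: 0.0196
r,ang 0.10552151596236513 -168.29594114089136 Frad,Ftan 0.6720206093391823 -0.11196239482648958
s [325.40043407 268.35648399] [ 298  240   50   50 1843]
[(240, np.int64(335), np.int64(347)), (244, np.int64(330), np.int64(347)), (248, np.int64(328), np.int64(347)), (252, np.int64(325), np.int64(347)), (256, np.int64(304), np.int64(346)), (260, np.int64(303), np.int64(347)), (264, np.int64(304), np.int64(347)), (268, np.int64(304), np.int64(344)), (272, np.int64(303), np.int64(341)), (276, np.int64(301), np.int64(341)), (280, np.int64(299), np.int64(343)), (284, np.int64(298), np.int64(347)), (288, np.int64(298), np.int64(347))]
t [306.64015152 188.31439394] [295 177  22  22 264]
10 card bot/mid/top s [[321.1, 325.8], [321.2, 321.8], [321.3, 317.2], [322.4, 283.0], [322.7, 271.8], [323.0, 261.6]] t [[304.3, 171.7], [306.8, 186.8]]
11.6 card bot/mid/top s [[322.9, 325.8], [323.0, 321.8], [323.1, 317.2], [323.5, 283.0], [323.8, 271.9], [324.1, 261.6]] t [[302.9, 171.9], [305.8, 187.0]]
13 card bot/mid/top s [[324.4, 325.8], [324.6, 321.8], [324.7, 317.2], [324.4, 283.0], [324.7, 271.9], [325.1, 261.6]] t [[301.6, 172.2], [305.0, 187.2]]
```

View pics/v5.png

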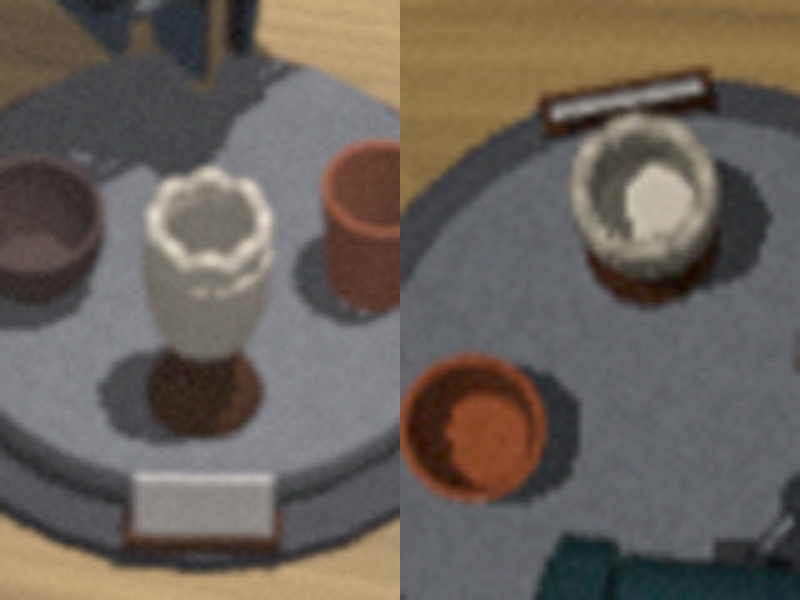

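The pot stands behind the card in both views. Scene: card centre u≈323.4, pedestal base ≈324.0. Top: card ≈304.2, rim ≈306.7. Both views hint at about 0.4° still to go clockwise, so I make that small trim, settle and check.

```bash
python3 -m pendant '[{"travel":[0.0002,-0.0003,0],"turn":0},{"travel":[0.0004,-0.0006,0],"turn":0},{"travel":[0.0004,-0.0006,0],"turn":0},{"travel":[0.0004,-0.0006,0],"turn":0},{"travel":[0.0004,-0.0006,0],"turn":0},{"travel":[0.0004,-0.0006,0],"turn":0},{"travel":[0.0004,-0.0006,0],"turn":0},{"travel":[0.0004,-0.0006,0],"turn":0}]'; python3 st.py
python3 - <<'E'
from h import *
c=cap('scene','sc6.png')
cv2.imwrite('pics/v6.png',cv2.cvtColor(c['img'],cv2.COLOR_RGB2BGR)); print(abs(robot.state()['dq']).max())
E
```

```text
time: 18.92
tool_pos: [0.4435, -0.0138, 0.0761]
orientation: [3.142, -0.0, 0.881]
ft_force: [-0.6, -1.2, 2.3]
finger_gap: 0.0197
r,ang 0.10552947051608318 -168.6489424373705 Frad,Ftan 0.7839269427708433 1.0473034147118483
0.0010808430106330868
```

View pics/v6.png

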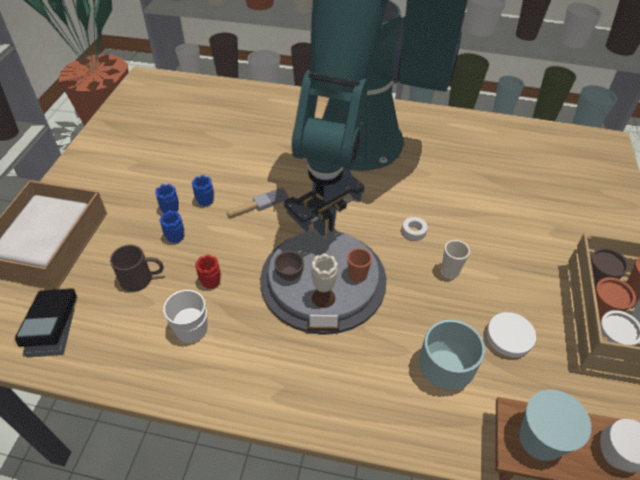

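The pot stands upright at (324,275) behind the card at (323,320), the knob is gripped, and all the other wares are where they were. Handing in.

```bash
python3 -c "
from station import robot
print(robot.job_done())"
```

```text
the job is handed in; nothing more can be done
None
```

The wavy pot stands upright on the pedestal, squarely behind the price card. The gripper still holds the knob, and the job was handed in at about 19 s of the 70 s allowed.

**What I did:** I picked the cream wavy pot from between its red and blue look-alikes, stood it on the narrow pedestal and let go. I then gripped the knob and led the table about 116° clockwise in one smooth arc.

**Last checks:**
- **Stillness and grip:** the arm was still, the grip on the knob measured 19.7 mm, and side forces were about 1 N.
- **Alignment:** the knob angle puts the pedestal at 11.4°, against a card direction of 11–12° in the images. The final picture shows the pot standing behind the card.
- **Other wares:** the final picture shows them where they were.

**Disagreements:** the two cameras differed from each other and from the model by about 1 to 3 pixels (2–5 mm). I used relative positions for the last 0.4° correction. The pot may sit 1–2 mm off the pedestal's centre. The overhead view could not check the lowering because the arm hid the pot.

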